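Move the label printer's battery pack from charger to printer

ROBOT

A 7-joint arm with a two-finger parallel gripper is mounted at the origin on the work surface. World frame = base frame: x ahead of the robot, y to its left, z up, the work surface at z = 0. Lengths are in m, angles in rad, forces in N, time in s.
With the tool pointing down it reaches from about 0.4 to 0.875 m from the base axis. Payload 19.3 kg.
Tool frame: the origin (TCP) lies midway between the tips of the shut fingers; the grasp point (between the pads) lies 19 mm behind it (bot.pinch_z is the distance from the TCP to the grasp point, in m); z points along the fingers, y is the line along which they close (so a half turn about z gives the same grasp; the last joint's range is limited). The gripper opens to 85 mm and grips with 20 to 120 N. Pads are 22 mm wide; open, the fingers measure 114 mm over their backs; the gripper's body (76 mm by 85 mm) begins 54 mm behind the grasp point. The pads swing forward as they close: fully open they stand 13 mm farther back than shut.
Start: joints at [-1.18, 0.521, -0.036, 1.599, 0.021, 1.021, -0.113], TCP at [0.278, 0.56, 0.231] pointing down, gripper open.
Joint ranges: [-2.91, 2.91], [-0.3, 2.13], [-1.5, 1.42], [0.17, 2.43], [-1.26, 4.41], [0.16, 1.93], [-2.52, 2.52]. Speed limits (rad/s): [1.89, 1.89, 2.39, 2.39, 3.01, 3.01, 3.01].

INTERFACE

Orientations are given as [roll, pitch, yaw] about the fixed x, y, z axes, in that order (R = Rz(yaw) Ry(pitch) Rx(roll)).
In Python, from workcell import observe, viewer, bot gives the robot as it stands. The module is installed in compiled form; this text tells all that it offers.
- The arm moves only by the tool play_rows, never from a script. Its argument "motion" is a list of rows, each a list of 7 numbers: the shift along the tool's x, y, z in cm, then the turn, a rotation vector about the tool's x, y, z in rad, then the opening, from -1 (shut) to 1 (fully open), so that 0 is half open. A call has exactly 5 rows; each row is the pose to reach, as a shift and turn from the pose commanded when the call began, along the tool's axes at that moment; what a row does not reach only later rows make up. A row lasts 1/10 s, in which the tool goes at most 50 mm and 8.59 degrees, less where a joint would pass 70% of its speed; a pose out of reach is approached as far as the arm can. A call with a gripper value outside its range is refused whole. The fingers move at their own pace and stop on an object; "squeeze" is the grip in N (left out, the last holds). Time passes only in rows, so rows that repeat a pose let the fingers close, or fill a call up. It gives the time, the measured TCP pose, the force, the opening and the grip force at its end, in the units of the state.
- observe(): the state, without advancing time (a new reading comes with each control period).
- viewer.grab_frame(name): name is "scene" or "top"; returns (picture, depth): 384x512x3 uint8, red, green, blue; 384x512 float32, m along the optical axis (not along the pixel's ray), 0 where there is no reading.
- viewer.camera_info(name): a dict with "fx", "fy", "cx", "cy" (pixels), "R" (3x3) and "t" (3): a world point X has camera coordinates R X + t. Camera axes: x right, y down, z forward; pixel columns grow to the right and rows downward; lengths in m; the calibration is good to about 2 mm. A picture is of the moment at which its call begins. camera_info takes no time and is no camera call.
- bot.job_done(): hands the job in; it is judged then, once.
The state is a dict: "clock": time; "qpos": joint angles; "qd": joint speeds; "joint_efforts": joint torques, N m; "position": TCP position; "tool_rot": TCP orientation; "force": force on the tool from outside, world axes, zero at the start; "moment": the same for the moment, N m; "grip_width": finger opening in m; "finger_force": force on a finger pad.
Only numpy, scipy, OpenCV 4.12 (cv2) and the standard library are available. Lean on these libraries where they do the work, as an engineer would, in place of code of your own. Each camera call takes 0.05 s, during which the arm holds its last target. There are 200 camera calls.

TASK

The label printer needs its battery: press the catch pad on the charger so that the pack is released, slide the pack straight out of the charger's dovetail, and slide it into the printer's dovetail until the catch clicks and locks it. Feel for the click and do not force or ram anything, then let go, leaving the other things on the desk where they are.

Things in the scene. Friction and masses are not known exactly. Their poses are not given: they have to be found in the camera images.
- pack: battery pack: plain black block 60 mm long (its x), 40 wide (y), 52 tall, about 0.2 kg. Origin: centre of the underside. Block from 10 to 52 mm up; below it a dovetail tongue 60 mm long, 8 deep, 34 wide at the bottom, 18 at the top. Its +x end goes first into a dovetail. Hold it firmly across the 40 mm width, about 30 mm up (low, or it pitches in the grip). Starts locked in the charger.
- charger: charger: low white block fixed to the desk, 136 x 84 x 28 mm (x from -52 to 84 mm), dovetail channel on top along its x. Origin: at desk height under the middle of a locked pack. A pack goes in towards +x, comes out towards -x. Channel floor 28 mm up.
- charger_seat (a point): on the charger's channel floor above its origin, same axes; the locked pack's origin is here. Slick aluminium rails 8 mm high, 48 mm over their outsides, 1 mm play each side of the tongue, run from x = -34 to 30 mm, with flared guides out to x = -51 mm; end wall at x = 31.5 mm, 13 mm high.
- charger_pad (a point): centre of the top of the charger's catch pad: black, 24 x 28 mm, behind the end wall (60 mm along +x from the charger's origin, 44 mm above the desk). Pressed down 3 mm or more (1.5 to 3 N; hard stop at 5 mm) it frees the pack, and a spring (about 3 N) shoves the pack 9 mm out towards -x; then the pad may be let go.
- charger_catch (a joint): how far the charger's catch is pressed down, m: 0 up (locking), 0.005 fully down.
- printer: label printer: grey box fixed to the desk, 240 x 130 x 60 mm (x from -52 to 188 mm), with a dovetail channel as the charger's, along its x, on its deck near its -x end; black roll cover from x = 99 mm on, to 102 mm above the desk. Origin: at desk height under the middle of a nominally seated pack. The pack goes in towards +x.
- printer_seat (a point): on the printer's channel floor, 60 mm above its origin, same axes; nominal place of a locked pack's origin. Rails and guides as at charger_seat (rails end at x = 18 mm). The end wall with spring and catch is one block sitting up to 12 mm nearer or farther along x, not shown by the measured poses: the locked place must be felt.
- printer_ejector (a joint): how far the printer's sprung ejector (a small plunger in the end wall, pushing the pack towards -x) stands out, m: 0.009 with no pack, 0 when the pack is locked, about -0.0015 with the pack hard against the end wall.
- printer_catch (a joint): how far the printer's catch is pressed down, m. 0 up, also with no pack; about 0.003 while the pack's leading edge rides over it; springs back to 0 at the click. Over the last 9 mm the pack meets the ejector spring (3 N) and the catch (2 to 3 N more); it locks 1.5 mm short of the rigid end wall.
- bottle: bystander, leave alone: clear water bottle, 64 mm diameter, 190 mm tall. Origin: centre of the underside.
- jar: bystander, leave alone: glass drinking jar with a dark lid, 76 mm diameter, 150 mm tall. Origin: centre of the underside.
- calculator: bystander, leave alone: grey desk calculator, 145 x 100 x 18 mm. Origin: centre of the underside.
- phone: bystander, leave alone: black phone lying flat, 150 x 72 x 9 mm. Origin: centre of the underside.
- stapler: bystander, leave alone: black stapler, 130 x 36 mm, 60 mm tall. Origin: centre of the underside.
- pen_pot: bystander, leave alone: dark metal pen pot, 76 mm diameter, 100 mm tall, pens to 150 mm. Origin: centre of the underside.
- notebooks: bystander, leave alone: stack of notebooks, 200 x 140 x 42 mm. Origin: centre of the underside.
Mind the look-alikes: they are no part of the job. What is shaped like the charger but red or turquoise is not meant.

How it is judged:
By the outcome, as a careful person would: the job done as asked, in the order asked, and still so for the second after the job is handed in, with the robot touching nothing.
It also fails if it takes over 64 s, if anything falls off the work surface, if the arm or the gripper's body presses on something with over 40 N, if the wrist force passes 120 N, or if a joint passes its speed limit or range.

## Working session

There is one attempt and no reset: what is moved stays moved. The work goes in short steps, Python scripts to look and compute and a tool call to move; the robot and the scene stay as the last step left them, time stands still between calls to the robot, and variables do not carry over. Pictures are saved under pics/ and viewed, at most 10 in all, crops included, and the job is handed in when it is done.

Besides the shell and the picture viewer there is one more tool, called after "Request:" as a command line: name --pt "numbers of a row" for each row, then --argument value for the rest. play_rows: Moves the arm, as the interface text tells. Its arguments: {"type":"object","properties":{"motion":{"type":"array"},"squeeze":{"type":"number"}},"required":["motion"]}

```bash
mkdir -p pics; python3 - <<'E'
from workcell import observe, viewer, bot
import cv2,numpy as np
print(observe()['position'],observe()['tool_rot'],observe()['grip_width'],bot.pinch_z)
for n in ("scene","top"):
    im,d=viewer.grab_frame(n); np.savez(f'{n}0.npz',im=im,d=d)
    cv2.imwrite(f'pics/{n}0.png',cv2.resize(im[...,::-1],(800,600)))
    c=viewer.camera_info(n); print(n,c)
E
```

```text
[0.27781101 0.55950256 0.23072499] [-3.14046926e+00  7.67711220e-05  2.68075502e+00] 0.08562230109981117 0.0187
scene {'fx': 411.0331713500858, 'fy': 411.0331713500858, 'cx': 248.89070477042924, 'cy': 193.03979499175887, 'R': array([[-5.88975670e-01,  8.08150618e-01,  4.88864554e-04],
       [ 6.23179535e-01,  4.54554754e-01, -6.36417507e-01],
       [-5.14543417e-01, -3.74529777e-01, -7.71344617e-01]]), 't': array([ 0.30872869, -0.28408403,  1.80765602])}
top {'fx': 381.6179753792509, 'fy': 381.6179753792509, 'cx': 263.51388995941977, 'cy': 199.327827513033, 'R': array([[-0.01113114, -0.99993273, -0.0032609 ],
       [-0.99309088,  0.01143584, -0.11678923],
       [ 0.11681866,  0.00193837, -0.99315137]]), 't': array([-0.01607507,  0.50837233,  1.12856286])}
```

View pics/scene0.png

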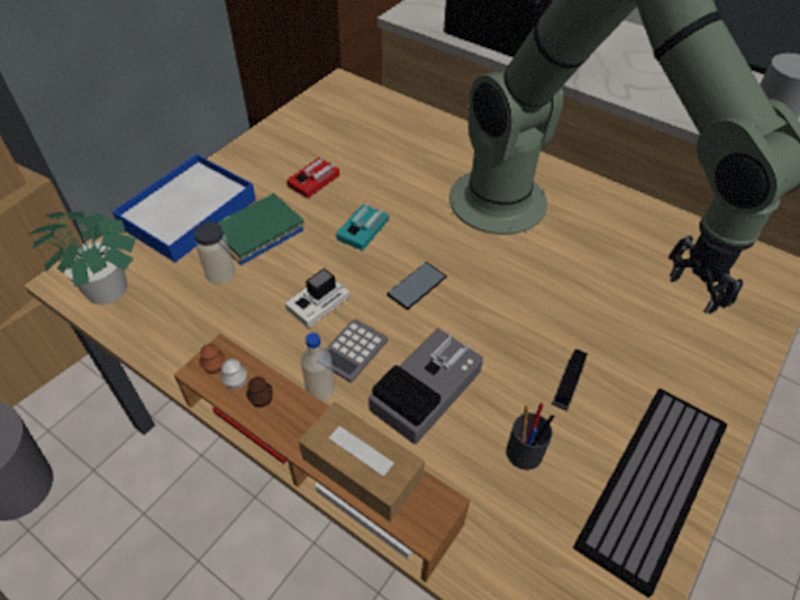

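View pics/top0.png

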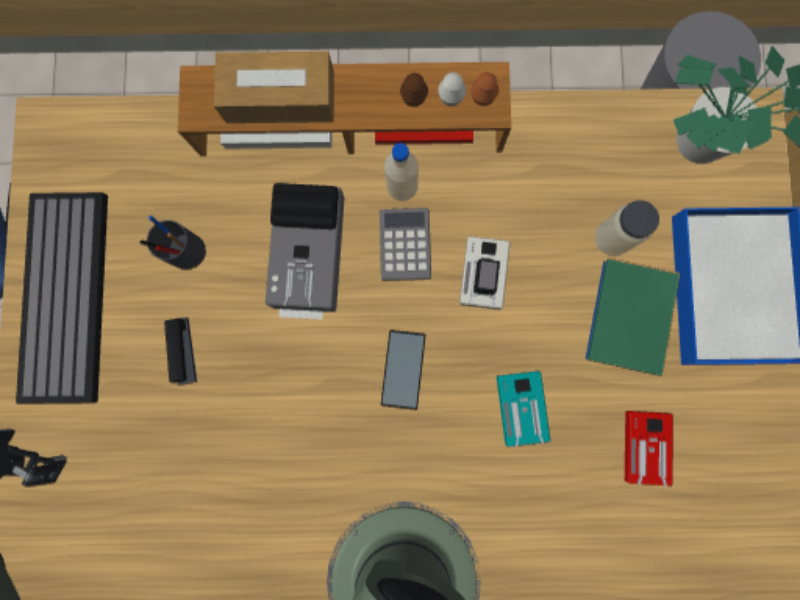

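White charger with pack at top (487,275) and scene (318,296). The look-alikes are the turquoise charger at top (524,408) and the red one at (649,447); neither is meant. The printer is at top (305,247) with its roll cover on the far side, so both channels run roughly along world +x.

```bash
cat > h.py <<'E'
from workcell import observe, viewer, bot
import cv2,numpy as np
def world(n,d):
    c=viewer.camera_info(n); v,u=np.mgrid[0:384,0:512]
    P=np.stack([(u-c['cx'])/c['fx']*d,(v-c['cy'])/c['fy']*d,d],-1)
    return (P-c['t'])@c['R']
def ray(n,u,v,z):
    c=viewer.camera_info(n); r=c['R'].T@np.array([(u-c['cx'])/c['fx'],(v-c['cy'])/c['fy'],1]); o=-c['R'].T@c['t']
    return o+r*(z-o[2])/r[2]
def project(n,X):
    c=viewer.camera_info(n); p=c['R']@np.array(X)+c['t']; return np.array([c['fx']*p[0]/p[2]+c['cx'],c['fy']*p[1]/p[2]+c['cy']])
def rect(P):
    (c,s,a)=cv2.minAreaRect((P[:,:2]*1000).astype(np.float32)); return np.round(c,1),np.round(s,1),round(a,1)
E
python3 - <<'E'
from h import *
f=np.load('top0.npz'); im,d=f['im'],f['d']; W=world('top',d); z=W[...,2]
hsv=cv2.cvtColor(im,cv2.COLOR_RGB2HSV); S=hsv[...,1].astype(int);V=hsv[...,2].astype(int)
def box(x0,x1,y0,y1):
    m=np.zeros(z.shape,bool); m[int(y0*.64):int(y1*.64),int(x0*.64):int(x1*.64)]=1; return m
ch=box(455,515,230,315); pr=box(260,350,178,315)
def show(nm,m):
    m=cv2.morphologyEx(m.astype(np.uint8),cv2.MORPH_OPEN,np.ones((2,2),np.uint8))
    n,l,st,_=cv2.connectedComponentsWithStats(m); k=1+np.argmax(st[1:,4]); m=l==k
    P=W[m]; v,u=np.nonzero(m); print(nm,m.sum(),'px',u.mean().round(1),v.mean().round(1),'mean',(P.mean(0)*1000).round(1),'zsd',P[:,2].std().round(4),rect(P)); return P
show('charger all',ch&(z>.018))
show('charger top',ch&(z>.018)&(z<.034))
show('pack top',ch&(z>.07))
show('pad',ch&(z>.037)&(z<.05)&(V<70))
show('printer all',pr&(z>.05))
show('printer deck',pr&(z>.05)&(z<.066))
show('printer cover',pr&(z>.09))
show('printer rails',pr&(z>.064)&(z<.08)&(V>120))
x0,x1,y0,y1=440,530,225,325
def crop(a,s,nm): 
    y,x=a; cv2.imwrite(nm,cv2.resize(im[y,x,::-1],None,fx=s,fy=s,interpolation=cv2.INTER_NEAREST))
a=im[142:205,285:335,::-1]; b=im[110:205,160:230,::-1]
A=cv2.resize(a,(400,504),interpolation=cv2.INTER_NEAREST); B=cv2.resize(b,(371,504),interpolation=cv2.INTER_NEAREST)
cv2.imwrite('pics/crop1.png',np.hstack([A,B]))
E
```

```text
charger all 1200 px 311.0 175.2 mean [ 578.1 -166.    44. ] zsd 0.0616 (array([ 503.6, -137.7]), array([113.3, 327.5]), 68.1)
charger top 712 px 310.5 175.2 mean [ 581.  -166.6   28. ] zsd 0.0443 (array([ 503.6, -137.7]), array([113.3, 327.5]), 68.1)
pack top 284 px 312.5 177.1 mean [ 566.8 -166.4   75.2] zsd 0.0146 (array([ 572.6, -170.1]), array([46.1, 68.1]), 81.7)
pad 58 px 313.3 159.4 mean [ 626.7 -174.5   43.3] zsd 0.0044 (array([ 626.9, -175.1]), array([26.3, 20.9]), 82.2)
printer all 3446 px 194.8 158.1 mean [627.4 179.6  75.5] zsd 0.0726 (array([540.9, 153.3]), array([437.9, 217.1]), 20.2)
printer deck 1919 px 194.3 171.6 mean [589.7 182.8  63.1] zsd 0.0628 (array([504.2, 145. ]), array([380.1, 197. ]), 24.8)
printer cover 628 px 194.4 130.9 mean [701.9 176.5 103.1] zsd 0.0748 (array([579.4,  70. ]), array([439.2, 114.5]), 39.1)
printer rails 28 px 199.1 184.5 mean [550.5 168.1  64.4] zsd 0.0043 (array([550.6, 168. ]), array([ 4.2, 39.3]), 85.3)
```

View pics/crop1.png

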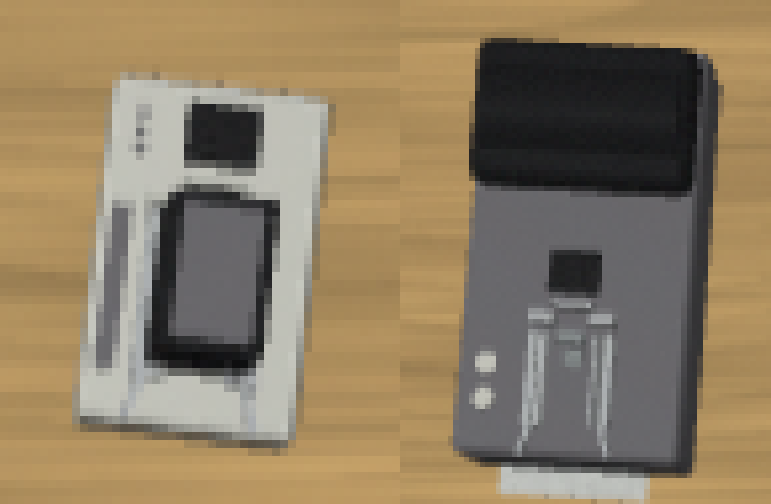

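Left crop: the white charger with the pack at crop (213,275) and the black pad above it at (224,135), so +x points up. Right: the printer's channel mouth is at bottom (562,455) with the catch at (575,272). This is the right charger.

```bash
cat > m.py <<'E'
from h import *
def comp(m,k=3):
    m=cv2.morphologyEx(m.astype(np.uint8),cv2.MORPH_OPEN,np.ones((2,2),np.uint8))
    n,l,st,_=cv2.connectedComponentsWithStats(m); return l==1+np.argmax(st[1:,4])
def planerect(n,m,z):
    v,u=np.nonzero(m); pts=np.array([ray(n,a,b,z) for a,b in zip(u,v)]); return rect(pts)
def near(W,c,r): return np.hypot(W[...,0]-c[0],W[...,1]-c[1])<r
E
python3 - <<'E'
from m import *
for n in ('top','scene'):
    f=np.load(n+'0.npz'); im,d=f['im'],f['d']; W=world(n,d); z=W[...,2]; ok=d>0
    V=cv2.cvtColor(im,cv2.COLOR_RGB2HSV)[...,2].astype(int); S=cv2.cvtColor(im,cv2.COLOR_RGB2HSV)[...,1].astype(int)
    C=ok&near(W,(.582,-.168),.1); R=ok&near(W,(.63,.178),.17)
    for nm,m,h in [('charger whole',C&(z>.015),.028),('charger white',C&(abs(z-.028)<.006)&(S<50)&(V>110),.028),('pack',C&(z>.074)&(z<.086),.08),('pad',C&(z>.036)&(z<.05)&(V<80),.044),
      ('deck',R&(abs(z-.06)<.007),.06),('printer high',R&(z>.05),.06),('cover',R&(z>.085),.102),('ppad',R&(z>.066)&(z<.085)&(V<60)&(W[...,0]<.63),.076),('prails',R&(z>.0635)&(z<.075)&(W[...,0]<.615),.068)]:
        if m.sum()<8: print(n,nm,'few',m.sum()); continue
        m=comp(m) if nm!='prails' else m; print(n,nm,m.sum(),'depth',(np.median(W[m],0)*1000).round(1),rect(W[m]),'plane',planerect(n,m,h))
E
```

```text
top charger whole 1203 depth [ 575.2 -164.1   29.9] (array([ 503.6, -137.7]), array([113.3, 327.5]), 68.1) plane (array([ 581.4, -167.8]), array([ 84. , 136.6]), 82.1)
top charger white 602 depth [ 589.7 -167.1   28. ] (array([ 503.5, -137.9]), array([112.6, 327.8]), 67.9) plane (array([ 582.3, -168. ]), array([ 83. , 134.1]), 82.4)
top pack 279 depth [ 566.4 -166.6   80.1] (array([ 572.7, -170.2]), array([46. , 68.1]), 81.7) plane (array([ 566.3, -166. ]), array([40., 60.]), 81.1)
top pad 66 depth [ 627.6 -174.5   43.9] (array([ 626.7, -175.9]), array([29.6, 22.1]), 87.1) plane (array([ 626.4, -174.9]), array([27.3, 21.7]), 88.6)Traceback (most recent call last):
  File "<stdin>", line 9, in <module>
  File "m.py", line 6, in planerect
    v,u=np.nonzero(m); pts=np.array([ray(n,a,b,z) for a,b in zip(u,v)]); return rect(pts)
                                     ~~~^^^^^^^^^
  File "h.py", line 8, in ray
    c=viewer.camera_info(n); r=c['R'].T@np.array([(u-c['cx'])/c['fx'],(v-c['cy'])/c['fy'],1]); o=-c['R'].T@c['t']
ValueError: time passes only in moves, steps and waits
```

```bash
sed -i 's/viewer.camera_info(n)/INFO[n]/; ' h.py; sed -i '2a INFO={n:viewer.camera_info(n) for n in ("top","scene")}' h.py; sed -i 's/np.ones((2,2)/np.ones((3,3)/' m.py
python3 - <<'E'
from m import *
for n in ('top','scene'):
    f=np.load(n+'0.npz'); im,d=f['im'],f['d']; W=world(n,d); z=W[...,2]; ok=d>0
    V=cv2.cvtColor(im,cv2.COLOR_RGB2HSV)[...,2].astype(int); S=cv2.cvtColor(im,cv2.COLOR_RGB2HSV)[...,1].astype(int)
    C=ok&near(W,(.582,-.168),.1); R=ok&near(W,(.63,.178),.17)
    for nm,m,h in [('charger whole',C&(z>.015),.028),('pack',C&(z>.074)&(z<.086),.08),('pad',C&(z>.036)&(z<.05)&(V<80),.044),
      ('deck',R&(abs(z-.06)<.007),.06),('cover',R&(z>.085),.102),('ppad',R&(z>.066)&(z<.085)&(V<60)&(W[...,0]<.63),.076),('prails',R&(z>.0635)&(z<.075)&(W[...,0]<.61),.068)]:
        if m.sum()<8: print(n,nm,'few',m.sum()); continue
        m=comp(m) if nm[0:2]!='pr' else m; print(n,nm,m.sum(),'depth',(np.median(W[m],0)*1000).round(1),rect(W[m]),'plane',planerect(n,m,h))
E
```

```text
top charger whole 1201 depth [ 578.3 -161.2   30. ] (array([ 585.8, -165.8]), array([ 84.3, 136.6]), 82.1) plane (array([ 584.5, -164.9]), array([ 84. , 136.7]), 82.1)
top pack 279 depth [ 569.5 -163.7   80.3] (array([ 569.9, -163.3]), array([39.7, 60.2]), 81.2) plane (array([ 569.3, -163.2]), array([40., 60.]), 81.2)
top pad 66 depth [ 630.3 -170.8   44. ] (array([ 629. , -171.6]), array([27.2, 22.8]), 82.7) plane (array([ 629.5, -171.9]), array([27.3, 21.7]), 88.6)
top deck 1873 depth [593.  186.7  60.2] (array([594.8, 188.8]), array([130.3, 156.9]), 86.1) plane (array([594. , 187.7]), array([129.4, 156.3]), 86.1)
top cover 1037 depth [702.8 179.5  94.2] (array([707.3, 180.7]), array([121.3,  79.5]), 86.1) plane (array([702.7, 178. ]), array([118.9,  78.5]), 85.1)
top ppad 68 depth [618.9 187.1  76. ] (array([619.3, 186.4]), array([20.7, 26.8]), 0.5) plane (array([619. , 186.4]), array([26.8, 18. ]), 89.3)
top prails 276 depth [564.1 186.3  66.7] (array([561. , 190.5]), array([ 93.3, 120.1]), 4.0) plane (array([560.8, 190. ]), array([ 93.9, 119.1]), 5.1)
scene charger whole 754 dep
[... 361 characters left out ...]
1]), array([25.9, 18.5]), 43.5) plane (array([ 629.3, -176.3]), array([20.4, 18.4]), 40.8)
scene deck 945 depth [606.3 204.7  60. ] (array([595.7, 185.6]), array([130.7, 147.9]), 86.1) plane (array([595.9, 187.3]), array([129.9, 145.5]), 85.8)
scene cover 786 depth [719.3 181.8  94. ] (array([712.1, 178.6]), array([121.9,  80.6]), 86.6) plane (array([720.3, 182.8]), array([122.7,  80. ]), 85.9)
scene ppad 37 depth [620.3 184.   76.7] (array([619.3, 183.2]), array([21.9, 25. ]), 10.3) plane (array([620.2, 183.1]), array([19.8, 23.4]), 36.1)
scene prails 196 depth [572.7 188.8  66.8] (array([568.3, 190.4]), array([123.2,  84.5]), 82.0) plane (array([567.7, 191.2]), array([122.5,  86.1]), 83.0)
```

Request:
play_rows --pt "-3.9 -3.0 0 0 0 -0.065 -1" --pt "-7.8 -6.0 0 0 0 -0.13 -1" --pt "-11.7 -9.0 0 0 0 -0.195 -1" --pt "-15.6 -12.0 0 0 0 -0.26 -1" --pt "-19.5 -15.0 0 0 0 -0.323 -1" --squeeze 60

```text
clock: 0.6
position: [0.3863, 0.3367, 0.2312]
tool_rot: [-3.141, -0.0, 3.007]
force: [1.5, 0.9, 0.2]
grip_width: 0.0124
finger_force: 0.0
```

Request:
play_rows --pt "-2.7 -4.1 0 0 0 0 -1" --pt "-5.4 -8.2 0 0 0 0 -1" --pt "-8.1 -12.3 0 0 0 0 -1" --pt "-10.8 -16.4 0 0 0 0 -1" --pt "-13.5 -20.5 0 0 0 0 -1"

```text
clock: 1.1
position: [0.4919, 0.1152, 0.2313]
tool_rot: [3.142, -0.0, 3.004]
force: [2.1, 1.0, 0.4]
grip_width: 0.0002
finger_force: 0.0
```

Request:
play_rows --pt "-2.7 -4.1 0 0 0 0 -1" --pt "-5.4 -8.2 0 0 0 0 -1" --pt "-8.1 -12.3 0 0 0 0 -1" --pt "-10.8 -16.4 0 0 0 0 -1" --pt "-13.5 -20.5 0 0 0 0 -1"

```text
clock: 1.6
position: [0.5974, -0.1064, 0.2311]
tool_rot: [3.142, -0.0, 3.004]
force: [0.7, 0.9, 0.2]
grip_width: 0.0001
finger_force: 0.0
```

Request:
play_rows --pt "-2.2 -3.1 2 0 0 0 -1" --pt "-4.4 -6.2 5 0 0 0 -1" --pt "-4.4 -6.2 9 0 0 0 -1" --pt "-4.4 -6.2 13 0 0 0 -1" --pt "-4.4 -6.2 13 0 0 0 -1"

```text
clock: 2.1
position: [0.629, -0.1713, 0.0962]
tool_rot: [3.141, -0.008, 3.004]
force: [-0.5, 0.8, 0.5]
grip_width: -0.0002
finger_force: 0.0
```

```bash
python3 - <<'E'
from m import *
o=observe(); print(o['position'],o['tool_rot'],o['force'],o['qpos'].round(2))
out=[]
for n in ('top','scene'):
    im,d=viewer.grab_frame(n); p=project(n,o['position']); q=project(n,[.571,-.165,.08]); print(n,p,q)
    c=project(n,[.6,-.17,.08]).astype(int); x,y=c[0]-45,c[1]-55
    a=cv2.resize(im[y:y+110,x:x+90,::-1],None,fx=4.4,fy=4.4,interpolation=cv2.INTER_CUBIC)
    for w,col in((p,(0,0,255)),(q,(0,255,0))): cv2.drawMarker(a,tuple(int(t) for t in (w-[x,y]+.5)*4.4),col,cv2.MARKER_CROSS,14,1)
    out.append(a)
cv2.imwrite('pics/c2.png',np.hstack(out))
E
```

```text
[ 0.62903723 -0.17129801  0.09620105] [ 3.14099046 -0.00832748  3.00368337] [-0.51110764  0.80969257  0.47172274] [ 0.12  0.73  0.08  1.62 -0.07  0.8   1.67]
top [314.53643071 154.64717199] [312.19465679 175.41026222]
scene [193.07649882 184.34772454] [205.21140682 178.33448873]
```

View pics/c2.png

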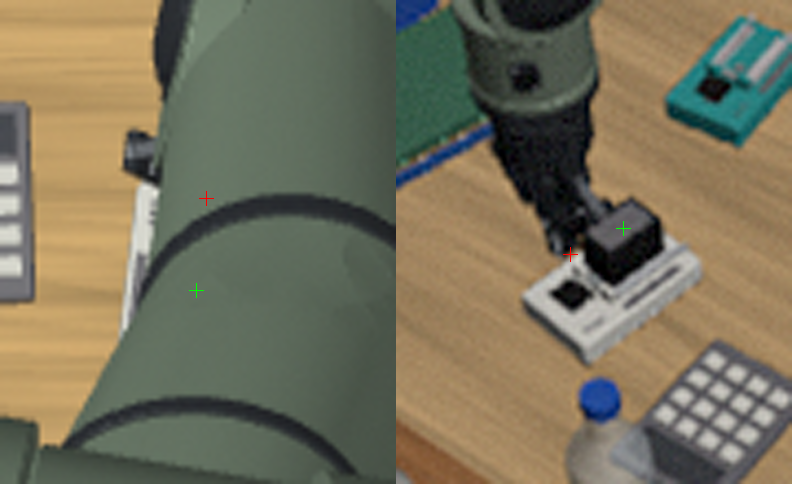

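The top view is blocked by the arm. In the scene view the shut fingertips (560,248) stand over the pad side of the white charger, just beyond the pack. Descending.

Request:
play_rows --pt "-0.2 -0.2 2 0 0 0 -1" --pt "-0.2 -0.2 3.5 0 0 0 -1" --pt "-0.2 -0.2 4.3 0 0 0 -1" --pt "-0.2 -0.2 4.7 0 0 0 -1" --pt "-0.2 -0.2 4.7 0 0 0 -1"

```text
clock: 2.7
position: [0.6338, -0.1741, 0.0545]
tool_rot: [-3.142, -0.0, 3.004]
force: [-0.2, -0.5, 0.2]
grip_width: -0.0001
finger_force: 0.0
```

Request:
play_rows --pt "0.1 0 0.4 0 0 0 -1" --pt "0.1 0 0.8 0 0 0 -1" --pt "0.1 0 1.0 0 0 0 -1" --pt "0.1 0 1.2 0 0 0 -1" --pt "0.1 0 1.3 0 0 0 -1"

```text
clock: 3.2
position: [0.6328, -0.1741, 0.0413]
tool_rot: [3.142, -0.0, 3.004]
force: [-0.8, -0.3, 1.2]
grip_width: -0.0001
finger_force: 1.0
```

Request:
play_rows --pt "0 0 0.1 0 0 0 -1" --pt "0 0 0.15 0 0 0 -1" --pt "0 0 0.2 0 0 0 -1" --pt "0 0 0.2 0 0 0 -1" --pt "0 0 0.2 0 0 0 -1"

```text
clock: 3.7
position: [0.6328, -0.174, 0.0394]
tool_rot: [-3.142, 0.0, 3.004]
force: [0.0, 0.2, 2.4]
grip_width: -0.0002
finger_force: 1.3
```

```bash
python3 - <<'E'
from m import *
for n in ('scene',):
    im,d=viewer.grab_frame(n); W=world(n,d); z=W[...,2]; V=im.max(2)
    C=(d>0)&near(W,(.565,-.165),.06)&(z>.074)&(z<.088)&(W[...,0]<.612); 
    m=comp(C); print(m.sum(),np.median(W[m],0),rect(W[m]),planerect(n,m,.08)); print(observe()['force'])
    f=np.load('scene0.npz');W=world(n,f['d']);m=comp((f['d']>0)&near(W,(.565,-.165),.06)&(W[...,2]>.074)&(W[...,2]<.088)); print(m.sum(),np.median(W[m],0),planerect(n,m,.08))
E
```

```text
116 [ 0.56956588 -0.16343641  0.08043743] (array([ 566.3, -164.8]), array([39. , 60.8]), 84.3) (array([ 566.5, -164.3]), array([42. , 61.7]), 86.0)
[-0.15969687  0.7098592   2.09414651]
135 [ 0.57602077 -0.16431017  0.08098188] (array([ 575. , -166.1]), array([42.4, 61.9]), 82.8)
```

Request:
play_rows --pt "0 0 -3 0 0 0 -1" --pt "0 0 -7 0 0 0 -1" --pt "2 0 -8 0 0 0 0" --pt "5 0 -8 0 0 0 1" --pt "7.1 0 -8 0 0 0 1"

```text
clock: 4.25
position: [0.561, -0.1642, 0.1197]
tool_rot: [-3.141, 0.0, 3.004]
force: [1.2, 0.6, -0.1]
grip_width: 0.0432
finger_force: 0.0
```

```bash
python3 - <<'E'
from m import *
o=observe(); print(o['position'],o['force'],o['grip_width'])
for n in ('top','scene'):
    im,d=viewer.grab_frame(n); np.savez(n+'1.npz',im=im,d=d)
    p=project(n,o['position']); c=p.astype(int); x,y=c[0]-35,c[1]-50
    a=cv2.resize(im[y:y+100,x:x+70,::-1],None,fx=5.5,fy=5.5,interpolation=cv2.INTER_CUBIC)
    cv2.drawMarker(a,tuple(int(t) for t in (p-[x,y]+.5)*5.5),(0,0,255),cv2.MARKER_CROSS,14,1)
    globals().setdefault('out',[]).append(a)
cv2.imwrite('pics/c3.png',np.hstack(out))
E
```

```text
[ 0.56101225 -0.16423446  0.11968024] [ 1.18534654  0.62389896 -0.13954658] 0.04322398693420872
```

View pics/c3.png

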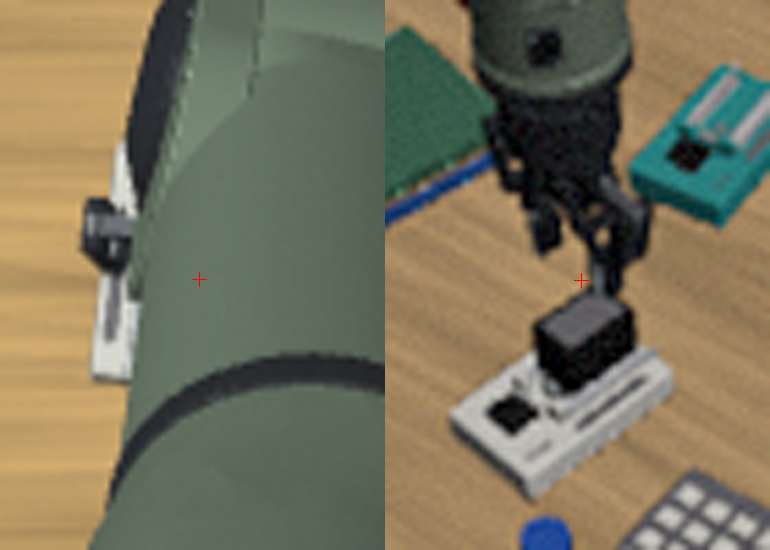

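The pack now stands out of the end wall and the pad is back up. The open fingers straddle it in the scene view, with the TCP mark at (581,280) and the pack at (585,330). Descending to grip.

Request:
play_rows --pt "0 0.1 0 0 0 0 1" --pt "0 0.1 2 0 0 0 1" --pt "0 0.1 5 0 0 0 1" --pt "0 0.1 7.5 0 0 0 1" --pt "0 0.1 8.2 0 0 0 1"

```text
clock: 4.85
position: [0.5621, -0.1629, 0.0348]
tool_rot: [3.141, -0.003, 3.004]
force: [-0.8, 0.3, 1.2]
grip_width: 0.0855
finger_force: 0.0
```

Request:
play_rows --pt "0 0 0 0 0 0 0.3" --pt "0 0 0 0 0 0 0.1" --pt "0 0 0 0 0 0 0.05" --pt "0 0 0 0 0 0 0" --pt "0 0 0 0 0 0 -0.05" --squeeze 20

```text
clock: 5.35
position: [0.563, -0.1633, 0.038]
tool_rot: [3.142, 0.001, 3.004]
force: [0.7, -0.2, 0.0]
grip_width: 0.0404
finger_force: 0.1
```

Request:
play_rows --pt "0 0 0.1 0 0 0 -0.1" --pt "0 0 0.1 0 0 0 -0.2" --pt "0 0 0.1 0 0 0 -0.3" --pt "0 0 0.1 0 0 0 -0.4" --pt "0 0 0.1 0 0 0 -0.5" --squeeze 40

```text
clock: 5.85
position: [0.5635, -0.1634, 0.0374]
tool_rot: [3.142, 0.002, 3.004]
force: [-0.1, 1.5, 14.3]
grip_width: 0.0395
finger_force: 39.3
```

Request:
play_rows --pt "0 0 -0.05 0 0 0 -0.6" --pt "0 0 -0.1 0 0 0 -0.6" --pt "0 0 -0.1 0 0 0 -0.6" --pt "0 0 -0.1 0 0 0 -0.6" --pt "0 0 -0.1 0 0 0 -0.6" --squeeze 60

```text
clock: 6.35
position: [0.5628, -0.1634, 0.0375]
tool_rot: [-3.142, 0.0, 3.004]
force: [0.1, 0.0, 5.4]
grip_width: 0.0392
finger_force: 60.3
```

Request:
play_rows --pt "0.2 0 -0.03 0 0 0 -0.6" --pt "0.6 0 -0.05 0 0 0 -0.6" --pt "1.0 0 -0.05 0 0 0 -0.6" --pt "1.4 0 -0.05 0 0 0 -0.6" --pt "1.8 0 -0.05 0 0 0 -0.6"

```text
clock: 6.85
position: [0.5441, -0.1608, 0.0377]
tool_rot: [-3.142, -0.001, 3.004]
force: [0.4, -0.1, -3.0]
grip_width: 0.0396
finger_force: 60.5
```

Request:
play_rows --pt "0.8 0 0.02 0 0 0 -0.6" --pt "1.6 0 0.02 0 0 0 -0.6" --pt "2.4 0 0.02 0 0 0 -0.6" --pt "3.2 0 0.02 0 0 0 -0.6" --pt "4.0 0 0.02 0 0 0 -0.6"

```text
clock: 7.35
position: [0.5044, -0.1552, 0.0376]
tool_rot: [3.142, -0.0, 3.004]
force: [-0.2, 0.2, -2.5]
grip_width: 0.0395
finger_force: 60.5
```

Request:
play_rows --pt "0.8 0 0 0 0 0 -0.6" --pt "1.6 0 0 0 0 0 -0.6" --pt "2.4 0 0 0 0 0 -0.6" --pt "3.0 0 0 0 0 0 -0.6" --pt "3.0 0 0 0 0 0 -0.6"

```text
clock: 7.85
position: [0.4746, -0.1512, 0.0376]
tool_rot: [-3.142, -0.001, 3.004]
force: [0.4, -1.1, -2.0]
grip_width: 0.0393
finger_force: 60.5
```

Pack is free of the charger, with only its weight on the wrist. Lifting and carrying it to the printer.

Request:
play_rows --pt "0 0 -3 0 0 0 -0.6" --pt "0.4 3 -6 0 0 -0.02 -0.6" --pt "1.0 7.2 -7 0 0 -0.04 -0.6" --pt "1.6 11.7 -7 0 0 -0.06 -0.6" --pt "2.2 16.2 -7 0 0 -0.07 -0.6"

```text
clock: 8.35
position: [0.4763, 0.0139, 0.1082]
tool_rot: [3.141, 0.002, 3.074]
force: [2.5, 0.5, -3.5]
grip_width: 0.0393
finger_force: 61.7
```

Request:
play_rows --pt "0.3 4.5 0 0 0 0 -0.6" --pt "0.6 9 0 0 0 0 -0.6" --pt "0.9 13.5 0 0 0 0 -0.6" --pt "1.1 17.3 0 0 0 0 -0.6" --pt "1.15 18.3 0 0 0 0 -0.6"

```text
clock: 8.85
position: [0.4765, 0.2005, 0.1076]
tool_rot: [3.14, 0.0, 3.079]
force: [0.6, -1.0, -2.3]
grip_width: 0.0398
finger_force: 61.6
```

Request:
play_rows --pt "0 0 1 0 0 0 -0.6" --pt "0 0 2.5 0 0 0 -0.6" --pt "0 0 3.2 0 0 0 -0.6" --pt "0 0 3.4 0 0 0 -0.6" --pt "0 0 3.4 0 0 0 -0.6"

```text
clock: 9.35
position: [0.4769, 0.1948, 0.0734]
tool_rot: [-3.141, -0.0, 3.073]
force: [0.7, 0.1, -2.7]
grip_width: 0.0395
finger_force: 61.7
```

```bash
python3 - <<'E'
from m import *
o=observe(); print(o['position'],o['tool_rot'],o['force'])
for n in ('top','scene'):
    im,d=viewer.grab_frame(n); np.savez(n+'2.npz',im=im,d=d)
    c=project(n,[.52,.19,.07]).astype(int); x,y=c[0]-36,c[1]-50
    a=cv2.resize(im[y:y+100,x:x+72,::-1],None,fx=5.5,fy=5.5,interpolation=cv2.INTER_CUBIC)
    W=world(n,d); z=W[...,2]; m=(d>0)&near(W,(.476,.196),.055)&(z>.105)&(z<.118)
    globals().setdefault('out',[]).append(a); print(n,x,y,m.sum(), rect(W[m]) if m.sum()>5 else '')
cv2.imwrite('pics/c4.png',np.hstack(out))
E
```

```text
[0.47688842 0.19484192 0.07343682] [-3.14115395e+00 -4.01246177e-04  3.07267348e+00] [ 0.67383704  0.11961883 -2.66956924]
top 155 144 17 (array([470.5, 171.5]), array([21. , 58.5]), 74.6)
scene 258 166 111 (array([489.8, 185.6]), array([66.1, 42.3]), 58.2)
```

View pics/c4.png

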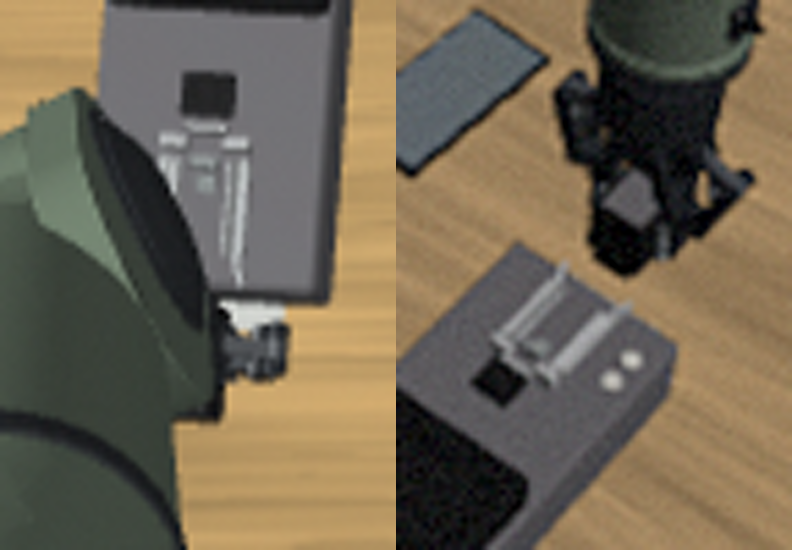

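Scene view: the pack (630,230) hangs just outside the printer mouth and in line with the channel (guides at (565,268) and (628,305)). Before entering I'll check the rail centreline against the deck centreline I used.

```bash
python3 - <<'E'
from m import *
e=np.array([np.cos(.068),-np.sin(.068)]); nrm=np.array([-e[1],e[0]])
for n,o in (('top',(.5682,.1900)),('scene',(.5744,.1878))):
    f=np.load(n+'0.npz'); im,d=f['im'],f['d']; v,u=np.mgrid[0:384,0:512]
    V=im.astype(int).min(2); I=INFO[n]
    # cast every pixel on plane z=.068
    r=np.stack([(u-I['cx'])/I['fx'],(v-I['cy'])/I['fy'],np.ones(u.shape)],-1)@I['R']; c=-I['R'].T@I['t']
    X=c+r*((.068-c[2])/r[...,2])[...,None]; L=(X[...,:2]-o); lx=L@e; ly=L@nrm
    for a,b in ((-48,-36),(-32,-18),(-18,-4),(-4,10)):
        s=(lx>a/1e3)&(lx<b/1e3)&(abs(ly)<.04); bins=np.arange(-36,37,4)
        print(n,a,b,[int(np.mean(V[s&(ly*1e3>=k-2)&(ly*1e3<k+2)])) if (s&(ly*1e3>=k-2)&(ly*1e3<k+2)).any() else -1 for k in bins])
print(list(bins))
E
```

```text
top -48 -36 [103, 103, 103, 121, 132, 104, 104, 104, 103, 103, 104, 103, 103, 103, 100, 140, 107, 104, 104]
top -32 -18 [104, 104, 104, 109, 161, 117, 139, 104, 103, 104, 104, 104, 105, 146, 143, 157, 104, 104, 104]
top -18 -4 [103, 104, 104, 122, 169, 119, 124, 104, 104, 104, 104, 103, 107, 150, 158, 148, 104, 104, 104]
top -4 10 [103, 103, 103, 113, 160, 108, 130, 101, 122, 119, 113, 104, 106, 155, 136, 148, 104, 104, 104]
scene -48 -36 [88, 82, 87, 132, 113, 96, 90, 86, 86, 86, 87, 86, 90, 123, 137, 117, 90, 83, 87]
scene -32 -18 [85, 83, 112, 154, 126, 125, 103, 81, 86, 86, 90, 88, 130, 162, 158, 126, 86, 88, 84]
scene -18 -4 [88, 80, 103, 152, 130, 125, 109, 84, 88, 85, 84, 88, 128, 160, 150, 119, 84, 86, 85]
scene -4 10 [86, 85, 106, 154, 129, 126, 115, 94, 107, 109, 106, 90, 131, 161, 153, 117, 86, 88, 85]
[np.int64(-36), np.int64(-32), np.int64(-28), np.int64(-24), np.int64(-20), np.int64(-16), np.int64(-12), np.int64(-8), np.int64(-4), np.int64(0), np.int64(4), np.int64(8), np.int64(12), np.int64(16), np.int64(20), np.int64(24), np.int64(28), np.int64(32), np.int64(36)]
```

Request:
play_rows --pt "0 0.14 0.1 0 0 0 -0.6" --pt "0 0.14 0.3 0 0 0 -0.6" --pt "-0.3 0.14 0.33 0 0 0 -0.6" --pt "-0.6 0.14 0.33 0 0 0 -0.6" --pt "-0.9 0.14 0.33 0 0 0 -0.6"

```text
clock: 9.95
position: [0.4863, 0.1964, 0.0703]
tool_rot: [-3.142, 0.0, 3.074]
force: [0.4, -0.6, -2.4]
grip_width: 0.0394
finger_force: 61.7
```

Request:
play_rows --pt "-0.3 -0.04 0.02 0 0 0 -0.6" --pt "-0.6 -0.04 0.04 0 0 0 -0.6" --pt "-0.9 -0.04 0.04 0 0 0 -0.6" --pt "-1.2 -0.04 0.04 0 0 0 -0.6" --pt "-1.5 -0.04 0.04 0 0 0 -0.6"

```text
clock: 10.45
position: [0.5011, 0.195, 0.0699]
tool_rot: [-3.142, -0.0, 3.074]
force: [0.5, -0.4, -2.2]
grip_width: 0.0396
finger_force: 61.7
```

Request:
play_rows --pt "-0.3 0 0 0 0 0 -0.6" --pt "-0.6 0 0 0 0 0 -0.6" --pt "-0.9 0 0 0 0 0 -0.6" --pt "-1.2 0 0 0 0 0 -0.6" --pt "-1.5 0 0 0 0 0 -0.6"

```text
clock: 10.95
position: [0.516, 0.194, 0.0699]
tool_rot: [-3.142, -0.0, 3.074]
force: [0.0, -0.3, -2.3]
grip_width: 0.0397
finger_force: 61.7
```

Request:
play_rows --pt "-0.5 0 0 0 0 0 -0.6" --pt "-1.0 0 0 0 0 0 -0.6" --pt "-1.5 0 0 0 0 0 -0.6" --pt "-2.0 0 0 0 0 0 -0.6" --pt "-2.4 0 0 0 0 0 -0.6"

```text
clock: 11.45
position: [0.5402, 0.1923, 0.0699]
tool_rot: [3.142, 0.0, 3.074]
force: [-0.2, 0.2, -2.0]
grip_width: 0.0395
finger_force: 61.7
```

```bash
python3 - <<'E'
from m import *
o=observe(); print(o['position'],o['force'],o['moment'])
n='scene'; im,d=viewer.grab_frame(n); c=project(n,[.56,.19,.07]).astype(int); x,y=c[0]-45,c[1]-45
cv2.imwrite('pics/c5.png',cv2.resize(im[y:y+90,x:x+90,::-1],None,fx=6,fy=6,interpolation=cv2.INTER_CUBIC))
E
```

```text
[0.54024444 0.19232227 0.06987227] [-0.17049145  0.17004613 -2.02944135] [-0.02084702  0.01459983  0.03453578]
```

View pics/c5.png

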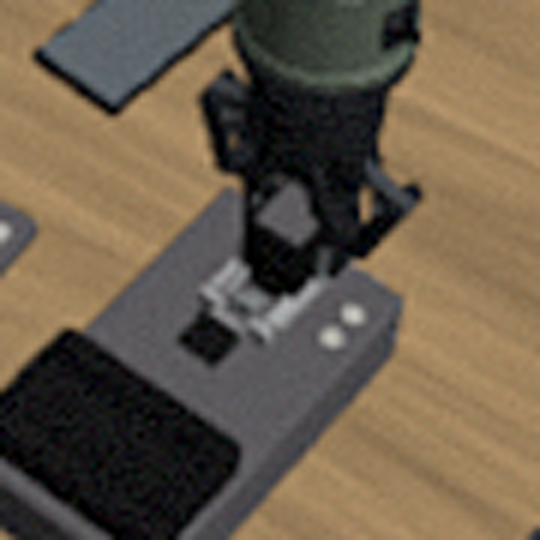

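The pack (280,255) sits in the rails, with a few mm to go to the end-wall block at (235,310). From here I feel forward in small steps.

Request:
play_rows --pt "-0.2 0 0 0 0 0 -0.6" --pt "-0.4 0 0 0 0 0 -0.6" --pt "-0.6 0 0 0 0 0 -0.6" --pt "-0.8 0 0 0 0 0 -0.6" --pt "-1.0 0 0 0 0 0 -0.6"

```text
clock: 12.0
position: [0.5497, 0.1917, 0.0699]
tool_rot: [-3.142, -0.0, 3.074]
force: [-0.3, 0.9, -0.4]
grip_width: 0.0394
finger_force: 61.7
```

Request:
play_rows --pt "-0.1 0 0 0 0 0 -0.6" --pt "-0.2 0 0 0 0 0 -0.6" --pt "-0.3 0 0 0 0 0 -0.6" --pt "-0.4 0 0 0 0 0 -0.6" --pt "-0.4 0 0 0 0 0 -0.6"

```text
clock: 12.5
position: [0.5539, 0.1914, 0.0699]
tool_rot: [3.142, 0.0, 3.074]
force: [-0.2, -0.7, -0.6]
grip_width: 0.0395
finger_force: 61.7
```

Request:
play_rows --pt "-0.1 0 0 0 0 0 -0.6" --pt "-0.2 0 0 0 0 0 -0.6" --pt "-0.3 0 0 0 0 0 -0.6" --pt "-0.4 0 0 0 0 0 -0.6" --pt "-0.4 0 0 0 0 0 -0.6"

```text
clock: 13.0
position: [0.5578, 0.1911, 0.0699]
tool_rot: [-3.142, -0.0, 3.074]
force: [-3.2, 1.0, -0.7]
grip_width: 0.0394
finger_force: 61.8
```

Request:
play_rows --pt "-0.05 0 0 0 0 0 -0.6" --pt "-0.1 0 0 0 0 0 -0.6" --pt "-0.15 0 0 0 0 0 -0.6" --pt "-0.2 0 0 0 0 0 -0.6" --pt "-0.2 0 0 0 0 0 -0.6"

```text
clock: 13.5
position: [0.5598, 0.191, 0.0699]
tool_rot: [3.142, 0.0, 3.074]
force: [-2.8, 0.6, -1.3]
grip_width: 0.0396
finger_force: 61.8
```

Request:
play_rows --pt "-0.05 0 0 0 0 0 -0.6" --pt "-0.1 0 0 0 0 0 -0.6" --pt "-0.15 0 0 0 0 0 -0.6" --pt "-0.2 0 0 0 0 0 -0.6" --pt "-0.2 0 0 0 0 0 -0.6"

```text
clock: 14.0
position: [0.5618, 0.1908, 0.0699]
tool_rot: [-3.142, 0.0, 3.074]
force: [-3.0, 0.9, -1.9]
grip_width: 0.0397
finger_force: 61.8
```

Request:
play_rows --pt "-0.03 0 0 0 0 0 -0.6" --pt "-0.06 0 0 0 0 0 -0.6" --pt "-0.1 0 0 0 0 0 -0.6" --pt "-0.1 0 0 0 0 0 -0.6" --pt "-0.1 0 0 0 0 0 -0.6"

```text
clock: 14.5
position: [0.5628, 0.1908, 0.0699]
tool_rot: [-3.142, 0.0, 3.074]
force: [-2.4, -0.1, -3.1]
grip_width: 0.0397
finger_force: 61.7
```

Request:
play_rows --pt "-0.03 0 0 0 0 0 -0.6" --pt "-0.06 0 0 0 0 0 -0.6" --pt "-0.1 0 0 0 0 0 -0.6" --pt "-0.1 0 0 0 0 0 -0.6" --pt "-0.1 0 0 0 0 0 -0.6"

```text
clock: 15.0
position: [0.5637, 0.1907, 0.0699]
tool_rot: [-3.142, -0.0, 3.074]
force: [-3.3, 0.7, -2.8]
grip_width: 0.0392
finger_force: 61.7
```

Request:
play_rows --pt "-0.03 0 0 0 0 0 -0.6" --pt "-0.06 0 0 0 0 0 -0.6" --pt "-0.1 0 0 0 0 0 -0.6" --pt "-0.1 0 0 0 0 0 -0.6" --pt "-0.1 0 0 0 0 0 -0.6"

```text
clock: 15.5
position: [0.5645, 0.1907, 0.0699]
tool_rot: [-3.141, -0.0, 3.074]
force: [-4.7, 0.4, -1.9]
grip_width: 0.0394
finger_force: 61.7
```

Request:
play_rows --pt "-0.03 0 0 0 0 0 -0.6" --pt "-0.06 0 0 0 0 0 -0.6" --pt "-0.1 0 0 0 0 0 -0.6" --pt "-0.1 0 0 0 0 0 -0.6" --pt "-0.1 0 0 0 0 0 -0.6"

```text
clock: 16.0
position: [0.5645, 0.1907, 0.0696]
tool_rot: [-3.141, -0.002, 3.074]
force: [-10.2, 1.0, 1.7]
grip_width: 0.0393
finger_force: 61.8
```

Force rose sharply to 10 N without motion. I'll check the printer's catch pad height by depth before pushing any further.

```bash
python3 - <<'E'
from m import *
n='scene'; f=np.load('scene0.npz'); W0=world(n,f['d']); z=W0[...,2]; m0=(f['im'].max(2)<60)&near(W0,(.6195,.184),.025)&(z>.066)&(z<.085); 
m0=cv2.erode(m0.astype(np.uint8),np.ones((3,3)))>0
for k in range(3):
    im,d=viewer.grab_frame(n); z1=world(n,d)[...,2][m0]; print(m0.sum(),np.median(z[m0]),np.median(z1[z1>.05]),z1.std())
f2=np.load('scene2.npz'); print(np.median(world(n,f2['d'])[...,2][m0])); o=observe(); print(o['position'],o['force'],o['moment'])
E
```

```text
23 0.07740221405518677 0.07485207288053773 0.0022563987647212375
23 0.07740221405518677 0.07667933704227185 0.00234675065648603
23 0.07740221405518677 0.07638007209671197 0.002175023699876966
0.07697285355317032
[0.56452327 0.19066511 0.06965202] [-9.45175304  0.96515745  0.43875671] [ 0.12137944  2.1979364  -0.01882011]
```

Request:
play_rows --pt "-0.02 0 0 0 0 0 -0.6" --pt "-0.04 0 0 0 0 0 -0.6" --pt "-0.05 0 0 0 0 0 -0.6" --pt "-0.05 0 0 0 0 0 -0.6" --pt "-0.05 0 0 0 0 0 -0.6"

```text
clock: 16.65
position: [0.5646, 0.1906, 0.0697]
tool_rot: [-3.141, -0.003, 3.074]
force: [-13.3, 0.3, 3.6]
grip_width: 0.0397
finger_force: 62.1
```

Stiff contact. I'll ease back to see whether the catch holds the pack.

Request:
play_rows --pt "0.08 0 0 0 0 0 -0.6" --pt "0.15 0 0 0 0 0 -0.6" --pt "0.2 0 0 0 0 0 -0.6" --pt "0.2 0 0 0 0 0 -0.6" --pt "0.2 0 0 0 0 0 -0.6"

```text
clock: 17.15
position: [0.5643, 0.1907, 0.0699]
tool_rot: [-3.142, 0.0, 3.074]
force: [-2.5, 1.1, -3.0]
grip_width: 0.0393
finger_force: 61.7
```

Request:
play_rows --pt "0.05 0 0 0 0 0 -0.6" --pt "0.1 0 0 0 0 0 -0.6" --pt "0.1 0 0 0 0 0 -0.6" --pt "0.1 0 0 0 0 0 -0.6" --pt "0.1 0 0 0 0 0 -0.6"

```text
clock: 17.65
position: [0.5632, 0.1907, 0.0699]
tool_rot: [-3.142, 0.0, 3.074]
force: [-3.4, 1.1, -2.9]
grip_width: 0.0395
finger_force: 61.7
```

Request:
play_rows --pt "0.04 0 0 0 0 0 -0.6" --pt "0.08 0 0 0 0 0 -0.6" --pt "0.1 0 0 0 0 0 -0.6" --pt "0.1 0 0 0 0 0 -0.6" --pt "0.1 0 0 0 0 0 -0.6"

```text
clock: 18.15
position: [0.5626, 0.1908, 0.07]
tool_rot: [3.141, 0.001, 3.074]
force: [3.1, -0.7, -4.1]
grip_width: 0.0395
finger_force: 61.6
```

Request:
play_rows --pt "0.02 0 0 0 0 0 -0.6" --pt "0.04 0 0 0 0 0 -0.6" --pt "0.04 0 0 0 0 0 -0.6" --pt "0.04 0 0 0 0 0 -0.6" --pt "0.04 0 0 0 0 0 -0.6"

```text
clock: 18.65
position: [0.5625, 0.1908, 0.0701]
tool_rot: [3.141, 0.001, 3.074]
force: [5.8, -1.2, -5.2]
grip_width: 0.0394
finger_force: 61.5
```

The catch is holding: a 6 N pull gives no motion, and the pack sits about 1.5–2 mm short of the wall. Relaxing the pull, then releasing.

Request:
play_rows --pt "-0.05 0 0.01 0 0 0 -0.6" --pt "-0.1 0 0.01 0 0 0 -0.6" --pt "-0.1 0 0.01 0 0 0 -0.2" --pt "-0.1 0 0.01 0 0 0 0.1" --pt "-0.1 0 0.01 0 0 0 0.4" --squeeze 20

```text
clock: 19.15
position: [0.5626, 0.1909, 0.0698]
tool_rot: [-3.142, -0.0, 3.074]
force: [0.4, -0.7, -0.1]
grip_width: 0.0592
finger_force: 0.0
```

Request:
play_rows --pt "0 0 0 0 0 0 1" --pt "0 0 0 0 0 0 1" --pt "0 0 0 0 0 0 1" --pt "0 0 0 0 0 0 1" --pt "0 0 -1 0 0 0 1"

```text
clock: 19.65
position: [0.5621, 0.1906, 0.0792]
tool_rot: [-3.141, -0.002, 3.074]
force: [-0.6, 0.1, 0.7]
grip_width: 0.0855
finger_force: 0.0
```

Request:
play_rows --pt "0 0 -2 0 0 0 1" --pt "0 0 -5 0 0 0 1" --pt "0 0 -8 0 0 0 1" --pt "0 0 -12 0 0 0 1" --pt "0 0 -15 0 0 0 1"

```text
clock: 20.15
position: [0.563, 0.1907, 0.2329]
tool_rot: [3.141, 0.002, 3.074]
force: [0.7, 0.1, 0.1]
grip_width: 0.0854
finger_force: 0.0
```

Request:
play_rows --pt "3 4 0 0 0 0 1" --pt "6 8 0 0 0 0 1" --pt "9 12 0 0 0 0 1" --pt "11 16 0 0 0 0 1" --pt "13 20 0 0 0 0 1"

```text
clock: 20.65
position: [0.4455, 0.4007, 0.2309]
tool_rot: [3.141, 0.001, 3.074]
force: [1.3, 0.4, -0.1]
grip_width: 0.0849
finger_force: 0.0
```

```bash
python3 - <<'E'
from m import *
o=observe(); print(o['position'],o['force'],o['grip_width'])
for n in ('top','scene'):
    im,d=viewer.grab_frame(n); W=world(n,d); z=W[...,2]
    R=(d>0)&near(W,(.562,.19),.055)&(z>.104)&(z<.12); m=comp(R); print(n,m.sum(),rect(W[m]),planerect(n,m,.112))
    globals().setdefault('o2',[]).append(cv2.resize(im[...,::-1],(400,300)) if n=='scene' else cv2.resize(im[90:240,130:330,::-1],(400,300),interpolation=cv2.INTER_CUBIC))
cv2.imwrite('pics/end.png',np.hstack(o2))
E
```

```text
[0.4455228  0.40071958 0.23094055] [ 1.29601598  0.44658855 -0.09451784] 0.08494809798875323
top 297 (array([559.5, 191.2]), array([40.3, 58.8]), 86.0) (array([559.1, 190.6]), array([40.6, 59. ]), 86.8)
scene 190 (array([563.1, 188.4]), array([40. , 62.7]), 85.2) (array([565.9, 189.4]), array([40.2, 63.7]), 85.5)
```

View pics/end.png

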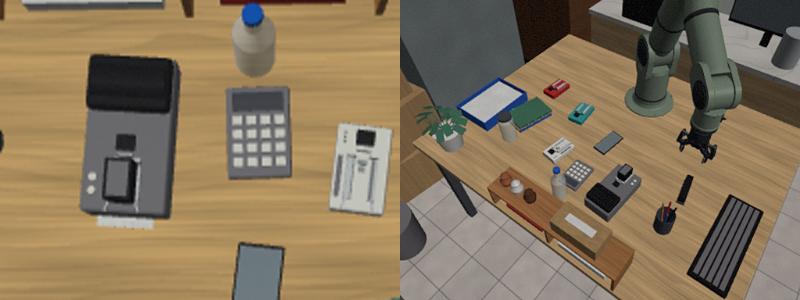

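The pack (120,180) is seated in the printer and its measured x (559 mm) matches the locked place. An ejected pack would read about 551 mm. The charger is empty and nothing else has moved.

```bash
python3 -c "
from workcell import bot
print(bot.job_done())"
```

```text
the job is handed in; nothing more can be done
None
```

The battery pack is out of the charger and locked in the printer: a 6 N pull did not move it, and after I let go it was still at the locked place. The other things on the desk look undisturbed, and the job is handed in at about 21 s.

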